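# Stopper the round flask and hold it down in the sprung cradle

### The arm

A 7-joint arm with a two-finger parallel gripper is mounted at the origin on a cart in front of the work surface, level with it; the furniture and walls round the work are solid. World frame = base frame: x ahead of the robot, y to its left, z up, the work surface at z = 0. Lengths are in m, angles in rad, forces in N, time in s.
With the tool pointing down it reaches from about 0.425 to 0.95 m from the base axis. Payload 16.7 kg.
Tool frame: the origin (TCP) lies on the front face of the gripper's body, between the roots of the fingers; the fingertips stand 97 mm ahead of it and the grasp point (between the pads) lies 78 mm ahead of it (env.pinch_z is the distance from the TCP to the grasp point, in m); z points along the fingers, x is the direction in which the jaws open and shut, and the axes are right-handed (so a half turn about z gives the same grasp; the last joint's range is limited). The gripper opens to 94 mm and grips with 3 to 60 N. Pads are 16 mm wide; open, the fingers measure 119 mm over their backs; the gripper's body (75 mm by 177 mm) begins 78 mm behind the grasp point.
Start: joints at [1.083, 0.426, 0.074, 1.606, -0.034, 1.111, -0.067], TCP at [0.224, -0.637, 0.303] pointing down, gripper open.
Joint ranges: [-2.85, 2.85], [-0.5, 2.14], [-1.23, 1.37], [0.21, 2.46], [-1.02, 4.16], [0.16, 2.05], [-2.73, 2.73]. Speed limits (rad/s): [1.89, 1.89, 2.39, 2.39, 3.01, 3.01, 3.01].

### API

Orientations are given as a unit quaternion [w, x, y, z].
In Python, from plant import env gives the robot as it stands.
- The arm moves only by the tool play_rows, never from a script. Its argument "series" is one flat list of numbers, 6 for each row, row after row: the shift along the tool's x, y, z in mm, then the turn, a rotation vector about the tool's x, y, z in rad. A call has 1 to 20 rows; each row shifts and turns the commanded pose from where the row before left it, along the tool's axes as they then stand; what a row does not reach is not made up. A row lasts 1/8 s, in which the tool goes at most 62.5 mm and 10.7 degrees, less where a joint would pass 70% of its speed; a pose out of reach is approached as far as the arm can. A call is refused whole if a number of a shift passes 62.5 or a number of a turn 0.188, either way. A call with a gripper value outside its range is refused whole. "gripper" is the closure, from 0 (fully open) to 1 (shut), set as the call begins (left out, the last holds). The fingers move at their own pace and stop on an object; the grip force is fixed at half the most. Time passes only in rows, so rows that do not move let the fingers close. It gives the time, the measured TCP pose, the force and the opening at its end, in the units of the state.
- env.get_state(): the state, without advancing time (a new reading comes with each control period).
- env.get_image(name): name is "scene" or "top" or "wrist"; returns a dict with "frame" (400x640x3 uint8, red, green, blue), "fx", "fy", "cx", "cy" (pixels), "k1" (the pictures are not rectified: a ray, as slopes to the right and down, at radius r is drawn at 1 + k1 r^2 times it, then the intrinsics apply), "extrinsics" (4x4, takes a point from camera to world coordinates); the wrist camera has in their place "tool_from_camera" (4x4, takes a point from camera to tool coordinates, whose origin is the TCP and whose axes are the tool frame's). Camera axes: x right, y up, looking along -z (the intrinsics and any distortion apply to the point x, -y, -z); pixel columns grow to the right and rows downward; lengths in m; the calibration is good to about 2 mm. A picture is of the moment at which its call begins: read the wrist's pose just before it. There is no depth.
- env.hand_in(): hands the job in, once; it reports no verdict.
The state is a dict: "time": time; "joint_positions": joint angles; "joint_velocities": joint speeds; "tau": joint torques, N m; "ee_pos": TCP position; "tool_rot": TCP orientation; "force": force on the tool from outside, world axes, zero at the start; "ft_torque": the same for the moment, N m; "opening": finger opening in m.
Only numpy, scipy, OpenCV 4.12 (cv2) and the standard library are available. Lean on these libraries where they do the work, as an engineer would, in place of code of your own. Each camera call takes 0.05 s, during which the arm holds its last target.

### The job

Put the red-headed stopper fully into the neck of the round flask while the flask stands in its cork ring. Then carry the stoppered flask, without tipping it over, to the blue sprung ring cradle, set it upright in the ring and press it down until the ring reaches its bottom stop; finish while still holding it pressed down there, so that a colleague can close a clamp. Leave the cream petri dish, the nut driver and the screw jar where they are.

Things in the scene. Friction and masses are not known exactly. Their poses are not given: they have to be found in the camera images.
- stopper_head (a point): centre of the loose stopper's red round head, 24 mm across, 38 mm tall; z up. Below it a white plug 18 mm across, 30 mm long, round tip (49 mm below this point). It starts hanging in the socket of a grey stand 66 mm tall (column 30 mm across, foot 64 mm), head on the column's rim; lift straight up. Fully in the flask the head lies on the mouth's rim: this point 19 mm above the mouth
- flask_bulb (a point): centre of the ball of the loose, round-bottomed clear glass flask (about 0.22 kg, varies, heavy-bottomed): ball 72 mm across, its lowest point 36 mm below this point; z runs up the neck. At the start it stands upright in the cork ring, held only by its weight
- flask_mouth (a point): centre of the flask's mouth, level with its rim, 93 mm above the ball's centre. Neck 26 mm in outer diameter, from 35 mm above the ball's centre up to the rim; bore 21 mm, 54 mm deep. Grip the flask by the neck
- cork_ring: tan cork ring fixed to the bench, 96 mm across, 25 mm tall; origin at the centre of its underside. The flask's ball rests on the edge of its hole, its lowest point about 15 mm above the bench
- ring_seat (a point): centre of the cradle's blue ring, level with its top face; 62 mm above the bench when up, moves with the ring. Ring 80 mm outside, 52 mm inside, 10 mm thick, sliding on three upright steel posts (72 mm tall, 53 mm from the centre) on an aluminium base 136 mm across, fixed to the bench. A flask resting in it has its ball's centre 25 mm above this point
- cradle_ring (a joint): how far the blue ring is pushed down from its rest position, in m: 0 up, 0.024 at its bottom stop. Springs push it up: about 6 N to start it moving, 14 N at the stop (350 N/m); the weight of the flask alone does not move it
- petri_dish (a point): bystander: cream-coloured round petri dish, 56 mm across, 13 mm tall; centre of its underside
- nut_driver_mid (a point): bystander: screwdriver-like tool with a blue handle, 180 mm long, lying on the bench; a point on it
- screw_jar_mid (a point): bystander: clear jar of screws with a white lid, 47 mm across, 58 mm tall; centre of its underside
Things that resemble listed ones, but are neither listed nor needed, are in the scene too. Of the things that look like the part that bears ring_seat, the larger one is meant. Several things have the shape of the cork_ring; the one meant has the colours described above.

How it is judged:
On the way, in this order (a step that is already met when the one before it is completed fails the run):
1. the stopper is fully in the flask's neck while the flask stands in the cork ring (z of stopper_head in the frame of flask_mouth below 0.0225 m and horizontal distance between stopper_head and flask_mouth below 0.006 m and angle between the z axis of stopper_head and the z axis of flask_mouth, either way round below 0.15 rad and horizontal distance between flask_bulb and cork_ring below 0.015 m and height (world z) of flask_bulb below 0.065 m), for 0.2 s.
2. the flask sits in the blue ring (horizontal distance between flask_bulb and ring_seat below 0.008 m and z of flask_bulb in the frame of ring_seat below 0.03 m), for 0.1 s.
At the end, for the whole second after the job is handed in: the stoppered flask sits centred in the blue ring (8 mm), upright (within 0.2 rad), the stopper's head within 3.5 mm of the rim, and the fingers press it so that the ring is held at least 20 mm of its 24 mm down (all of step 2 and value of joint cradle_ring above 0.02 m and angle between flask_bulb's own z axis and vertical below 0.2 rad and z of stopper_head in the frame of flask_mouth below 0.0225 m and distance between stopper_head and flask_mouth below 0.024 m and (contact force between the fingers and flask above 2 N or contact force between the fingers and stopper above 2 N)); the arm keeps its last pose, push and grip.
It fails at once if a bystander was moved by more than 30 mm (distance of any of petri_dish, nut_driver_mid, screw_jar_mid from where it was at the start of the episode above 0.03 m).
It fails at once if the flask was tipped over (angle between flask_bulb's own z axis and vertical above 0.7 rad).
It also fails if it takes over 45 s, if anything falls off the work surface, if the arm or the gripper's body presses on something with over 40 N, if the wrist force passes 120 N, or if a joint passes its speed limit or range.

## Working session

There is one attempt and no reset: what is moved stays moved. The work goes in short steps, Python scripts to look and compute and a tool call to move; the robot and the scene stay as the last step left them, time stands still between calls to the robot, and variables do not carry over. Pictures are saved under pics/ and viewed, and the job is handed in when it is done.

Besides the shell and the picture viewer there is one more tool, called after ">>>" by a JSON object that holds its "fn" and its "kwargs". play_rows: Moves the arm, as the interface text tells. Its arguments: {"type":"object","properties":{"series":{"type":"array","items":{"type":"number"}},"gripper":{"type":"number"}},"required":["series"]}

```bash
ls; mkdir -p pics
cat > h.py <<'E'
import numpy as np, cv2, pickle
from plant import env
def snap(name,fn):
    s=env.get_state(); im=env.get_image(name)
    im=dict(im); im['state']=s
    pickle.dump(im,open(f'pics/{fn}.pkl','wb'))
    cv2.imwrite(f'pics/{fn}.png',cv2.cvtColor(im['frame'],cv2.COLOR_RGB2BGR))
    return im
def load(fn): return pickle.load(open(f'pics/{fn}.pkl','rb'))
def R(q):
    w,x,y,z=q
    from scipy.spatial.transform import Rotation
    return Rotation.from_quat([x,y,z,w]).as_matrix()
def ext(im):
    if 'extrinsics' in im: return np.array(im['extrinsics'])
    T=np.eye(4);T[:3,:3]=R(im['state']['tool_rot']);T[:3,3]=im['state']['ee_pos']
    return T@np.array(im['tool_from_camera'])
def ray(im,u,v):
    K=np.array([[im['fx'],0,im['cx']],[0,im['fy'],im['cy']],[0,0,1]])
    p=cv2.undistortPoints(np.array([[[u,v]]],float),K,np.array([im['k1'],0,0,0,0.]))[0,0]
    E=ext(im); d=E[:3,:3]@np.array([p[0],-p[1],-1]); return E[:3,3],d
def atz(im,u,v,z):
    o,d=ray(im,u,v); return o+d*(z-o[2])/d[2]
def proj(im,P):
    E=ext(im); c=np.linalg.inv(E)@np.append(P,1); a,b=c[0]/-c[2],-c[1]/-c[2]; f=1+im['k1']*(a*a+b*b)
    return im['fx']*a*f+im['cx'],im['fy']*b*f+im['cy']
def tri(obs):
    A=np.zeros((3,3));B=np.zeros(3)
    for im,u,v in obs:
        o,d=ray(im,u,v);d=d/np.linalg.norm(d);M=np.eye(3)-np.outer(d,d);A+=M;B+=M@o
    p=np.linalg.solve(A,B)
    return p
def crop(fn,x0,y0,x1,y1,k,out):
    i=cv2.imread(f'pics/{fn}.png')[y0:y1,x0:x1]; cv2.imwrite(f'pics/{out}.png',cv2.resize(i,None,fx=k,fy=k,interpolation=cv2.INTER_CUBIC))
E
python3 - <<'E'
from h import *
for n in('scene','top','wrist'):
    im=snap(n,n+'0'); print(n,{k:(np.round(v,3).tolist()) for k,v in im.items() if k not in('frame','state')})
print(im['state'], env.pinch_z)
E
```

```text
pics
scene {'fx': 393.656, 'fy': 393.656, 'cx': 312.167, 'cy': 200.631, 'k1': -0.083, 'extrinsics': [[0.884, 0.321, -0.34, 0.248], [-0.467, 0.582, -0.666, -0.568], [-0.016, 0.747, 0.664, 0.759], [0.0, 0.0, 0.0, 1.0]]}
top {'fx': 461.062, 'fy': 461.062, 'cx': 324.699, 'cy': 201.733, 'k1': 0.026, 'extrinsics': [[-0.01, 0.996, -0.093, 0.431], [-1.0, -0.009, 0.012, 0.099], [0.011, 0.093, 0.996, 1.438], [0.0, 0.0, 0.0, 1.0]]}
wrist {'fx': 322.933, 'fy': 322.933, 'cx': 314.217, 'cy': 195.586, 'k1': -0.048, 'tool_from_camera': [[1.0, -0.0, 0.0, -0.0], [-0.0, -0.966, -0.258, -0.076], [0.0, 0.258, -0.966, -0.083], [0.0, 0.0, 0.0, 1.0]]}
{'time': 0.1, 'joint_positions': array([ 1.08247674,  0.42665934,  0.07386368,  1.60654609, -0.03409608,
        1.11077524, -0.06709375]), 'joint_velocities': array([-4.53550445e-04, -1.84261741e-03,  1.11882941e-03, -2.15688431e-03,
        9.75597344e-05, -6.05167294e-04,  6.75838651e-04]), 'tau': array([ 8.36328662e-03, -9.37456441e+01,  3.67660269e+00, -4.55043483e+01,
       -4.86693706e-02,  1.68207893e-02,  1.37737206e-04]), 'ee_pos': array([ 0.22423316, -0.63636868,  0.30205128]), 'tool_rot': array([-2.89762731e-04,  8.16193005e-01, -5.77779076e-01, -4.84150953e-04]), 'force': array([-0.08907677,  0.19069059,  0.08170905]), 'ft_torque': array([-0.01508626,  0.03633689,  0.01128203]), 'opening': 0.09381053478164732} 0.0784
```

View pics/scene0.png

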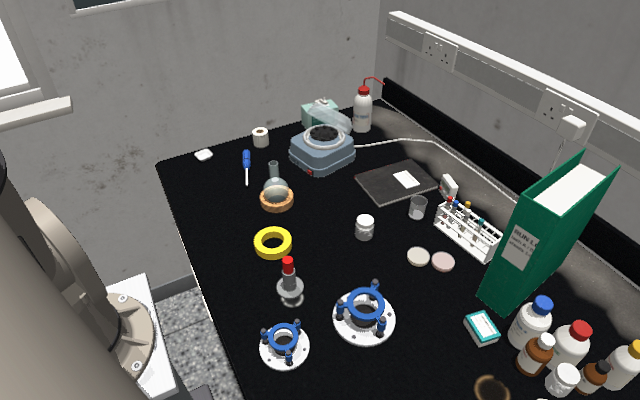

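View pics/top0.png

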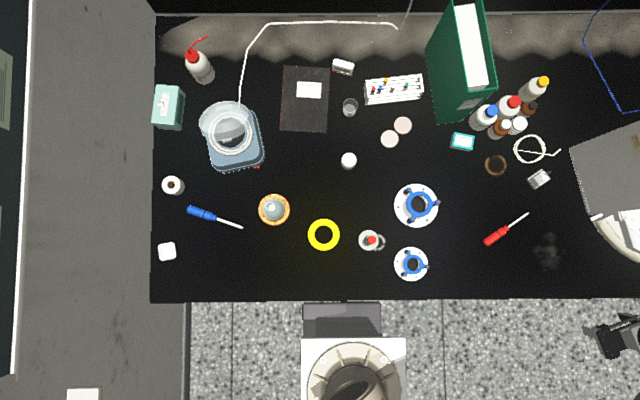

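View pics/wrist0.png

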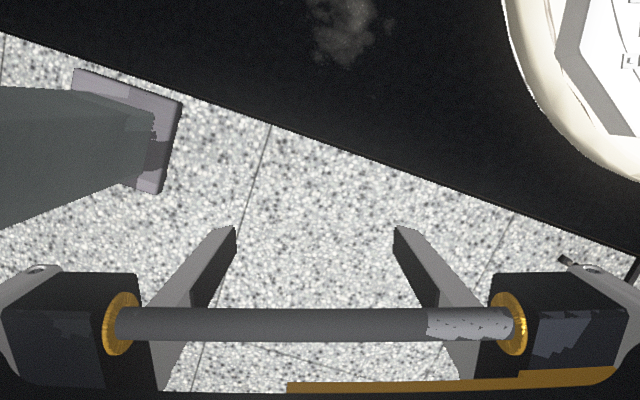

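The scene and top views show these candidates (top-view pixels):
- **Rings:** the tan one at (274,209) carries the flask. The yellow one at (323,235) has the same shape but the wrong colour.
- **Cradles:** the larger is at (416,205) and the smaller at (411,264). The larger is meant.
- **Stopper:** red-headed, in the grey stand near (371,240).

I'll enlarge each of these.

Run:
```python
from h import *
crop('top0',240,170,460,290,3.6,'ctop')
crop('scene0',225,150,405,375,2.66,'cscene')
im=load('top0')
for n,u,v,z in [('flask',274,209,.05),('stop',371,240,.12),('cradle',416,205,.0),('jar',348,160,0),('yel',323,235,.0),('nd',240,228,0),('small',411,264,0)]: print(n,atz(im,u,v,z).round(3))
```

```text
flask [0.54  0.235 0.05 ]
stop [ 0.443 -0.048  0.12 ]
cradle [ 0.552 -0.205  0.   ]
jar [0.697 0.007 0.   ]
yel [0.461 0.088 0.   ]
nd [0.485 0.346 0.   ]
small [ 0.369 -0.184  0.   ]
```

View pics/ctop.png

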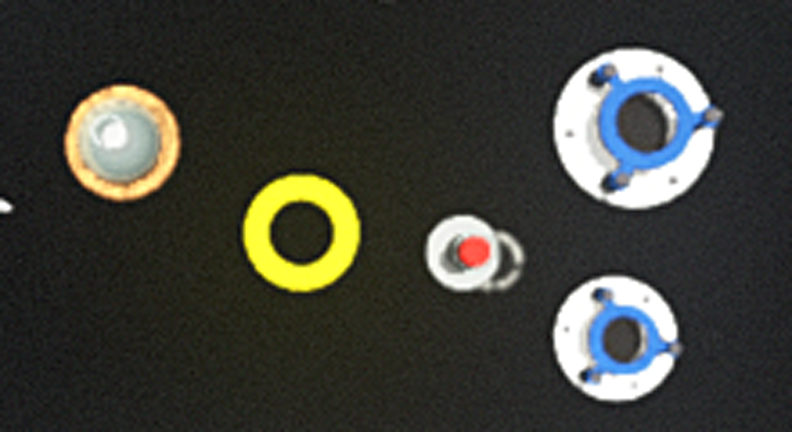

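View pics/cscene.png

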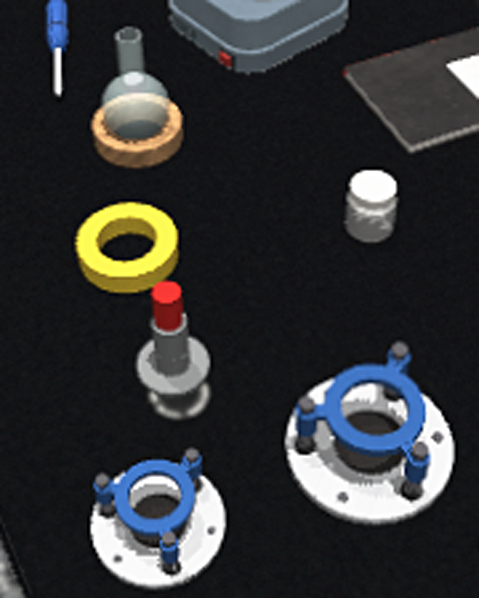

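The crops confirm the choice: the flask is in the tan ring, the larger cradle is at top (419,204), and the stopper is in its stand. Next I'll triangulate them.

Run:
```python
from h import *
t=load('top0');s=load('scene0')
print('headtop',tri([(t,371.9,238.9),(s,287.8,259)]).round(4),atz(t,371.9,238.9,.104).round(4),atz(s,287.8,259,.104).round(4))
print('mouth',atz(s,273.1,162,.144).round(4))
print('cork',atz(t,273.9,209.4,.025).round(4))
print('ring',tri([(t,419.2,203.9),(s,366,302.3)]).round(4),atz(t,419.2,203.9,.062).round(4),atz(s,366,302.3,.062).round(4))
print(R(env.get_state()['tool_rot']).round(3))
```

```text
headtop [ 0.4474 -0.0529  0.1033] [ 0.4463 -0.0525  0.104 ] [ 0.4483 -0.0537  0.104 ]
mouth [0.5432 0.2344 0.144 ]
cork [0.5404 0.238  0.025 ]
ring [ 0.5521 -0.2024  0.0609] [ 0.5502 -0.2012  0.062 ] [ 0.5537 -0.2037  0.062 ]
[[ 0.332 -0.943 -0.   ]
 [-0.943 -0.332  0.001]
 [-0.001  0.    -1.   ]]
```

>>> {"fn": "play_rows", "kwargs": {"series": [0,0,0,0,0,0.169,0,0,0,0,0,0.169,-42,-16,0,0,0,0,-42,-16,0,0,0,0,-42,-16,0,0,0,0,-42,-16,0,0,0,0,-42,-16,0,0,0,0,-42,-16,0,0,0,0,-42,-16,0,0,0,0,-42,-16,0,0,0,0,-42,-16,0,0,0,0,-42,-16,0,0,0,0,-42,-16,0,0,0,0,-42,-16,0,0,0,0,-42,-16,0,0,0,0,-38,-15,0,0,0,0], "gripper": 0}}

```text
time: 2.15
ee_pos: [0.4471, -0.0509, 0.3028]
tool_rot: [-0.0, 0.707, -0.707, 0.0]
force: [-0.0, -1.5, 0.2]
opening: 0.0939
```

Run:
```python
from h import *
im=snap('wrist','w1'); s=im['state']; print(s['ee_pos'],s['joint_positions'].round(2),s['time']);print(R(s['tool_rot']).round(4))
print(proj(im,[.4474,-.0529,.104]))
```

```text
[ 0.44713362 -0.05092052  0.30276404] [ 0.29  0.07 -0.33  2.07  0.03  1.   -1.63] 2.15
[[ 1.e-03 -1.e+00  2.e-04]
 [-1.e+00 -1.e-03 -0.e+00]
 [ 0.e+00 -2.e-04 -1.e+00]]
(np.float64(317.06354793246516), np.float64(195.82803318920924))
```

View pics/w1.png

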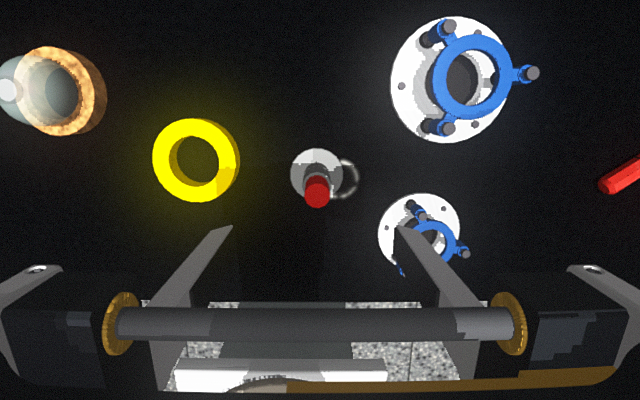

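Run:
```python
from h import *
crop('w1',270,130,380,230,6,'cw1')
im=load('w1')
f=im['frame'][:,:,:].astype(int); m=(f[:,:,0]>110)&(f[:,:,1]<70)&(f[:,:,2]<70); m[:,:250]=0;m[:,400:]=0
ys,xs=np.where(m);print(xs.min(),xs.max(),ys.min(),ys.max(),xs.mean())
```

```text
304 329 183 207 316.6586345381526
```

View pics/cw1.png

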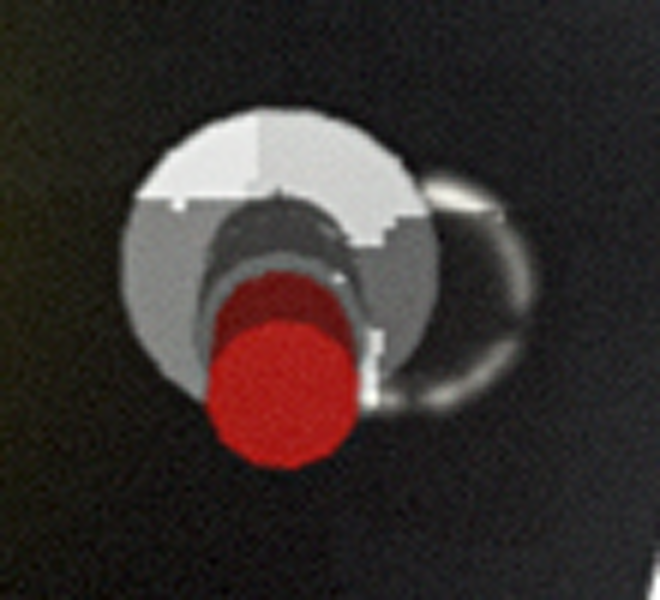

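The red head's top is at wrist (317,196), matching the triangulated position to within a pixel. The pale ring beside it is flat light on the bench. Descending.

>>> {"fn": "play_rows", "kwargs": {"series": [2,0,30,0,0,0,0,0,40,0,0,0,0,0,40,0,0,0,0,0,22,0,0,0,0,0,0,0,0,0,0,0,0,0,0,0]}}

```text
time: 2.95
ee_pos: [0.4472, -0.0545, 0.1715]
tool_rot: [-0.0, 0.707, -0.707, 0.0]
force: [-0.3, -0.0, 0.2]
opening: 0.0938
```

>>> {"fn": "play_rows", "kwargs": {"series": [0,0,0,0,0,0,0,0,0,0,0,0,0,0,0,0,0,0,0,0,0,0,0,0,0,0,0,0,0,0,0,0,0,0,0,0,0,0,0,0,0,0,0,0,0,0,0,0], "gripper": 1}}

```text
time: 3.95
ee_pos: [0.4469, -0.0544, 0.1707]
tool_rot: [-0.0, 0.707, -0.707, -0.0]
force: [-0.8, -0.0, -0.4]
opening: 0.0233
```

>>> {"fn": "play_rows", "kwargs": {"series": [0,0,-10,0,0,0,0,0,-15,0,0,0,0,0,-25,0,0,0,0,0,-30,0,0,0,0,0,-35,0,0,0,0,0,-25,0,0,0,-20,-2,0,0,0,0,-36,-4,0,0,0,0,-36,-4,0,0,0,0,-36,-4,0,0,0,0,-36,-4,0,0,0,0,-36,-4,0,0,0,0,-36,-4,0,0,0,0,-30,-4,0,0,0,0,-15,-3,0,0,0,0,-9,0,0,0,0,0,0,0,0,0,0,0,0,0,0,0,0,0]}}

```text
time: 6.2
ee_pos: [0.4797, 0.2347, 0.3108]
tool_rot: [-0.0, -0.707, 0.707, -0.0]
force: [-0.2, -1.0, 0.1]
opening: 0.0237
```

Run:
```python
from h import *
im=snap('wrist','w2'); s=im['state']; print(s['ee_pos'],s['joint_positions'].round(2),s['time'],s['opening'],s['force']);print(R(s['tool_rot']).round(4))
print(proj(im,[.5432,.2344,.144]),proj(im,[.5404,.238,.025]))
snap('scene','s2');crop('s2',200,100,400,250,4,'cs2')
```

```text
[0.47974131 0.23465221 0.3107996 ] [-0.1   0.23 -0.55  1.88  0.14  1.06 -2.28] 6.2 0.023711586707457714 [-0.1836405  -1.0374977   0.09403088]
[[-2.e-04 -1.e+00  1.e-04]
 [-1.e+00  2.e-04 -4.e-04]
 [ 4.e-04 -1.e-04 -1.e+00]]
(np.float64(315.2002371421758), np.float64(126.19851737006543)) (np.float64(311.7326310667523), np.float64(123.40518320786258))
```

View pics/w2.png

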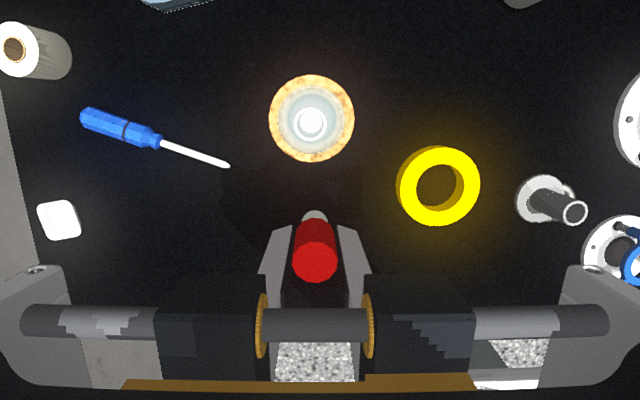

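View pics/cs2.png

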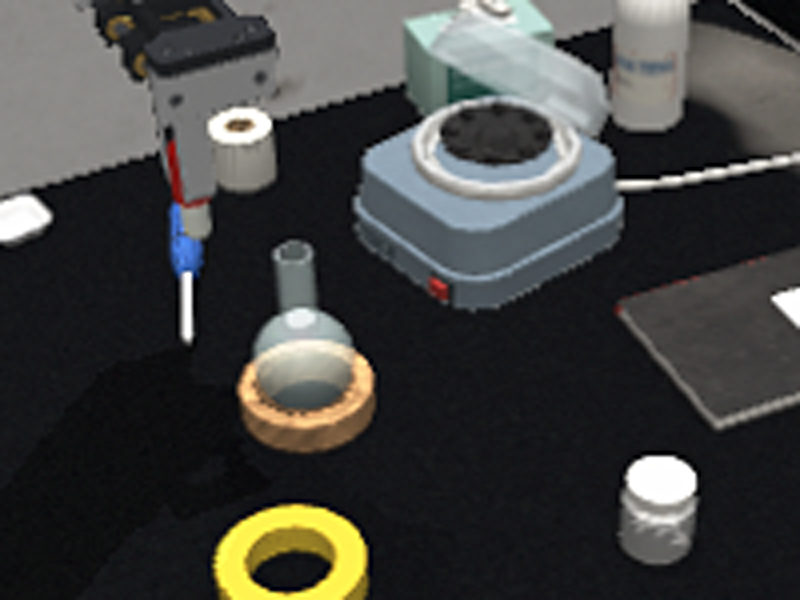

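Run:
```python
from h import *
crop('w2',262,68,362,143,8,'cw2')
crop('w2',270,190,360,290,6,'cw2b')
```

```text
(no output)
```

View pics/cw2.png

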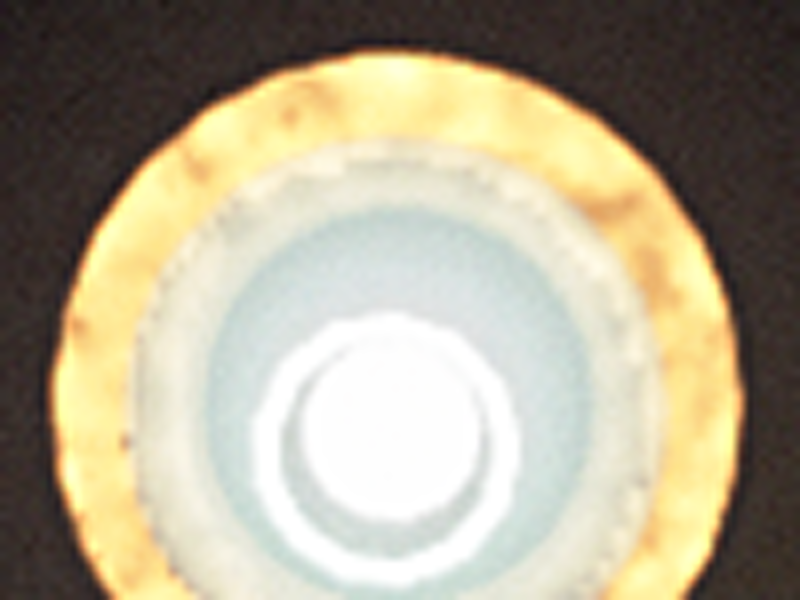

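View pics/cw2b.png

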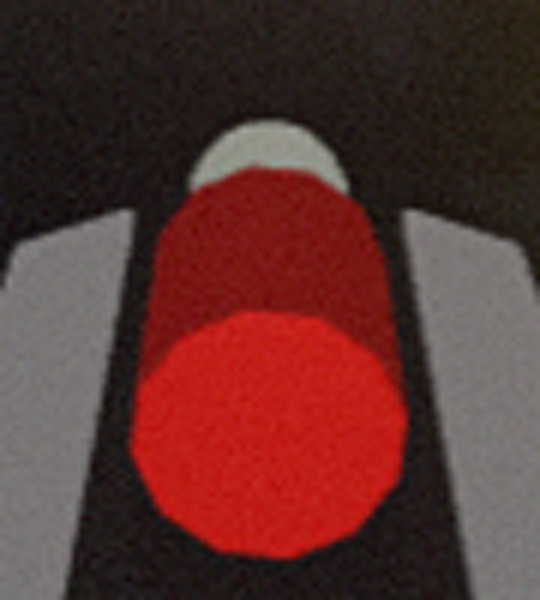

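Run:
```python
from h import *
im=load('w2'); z=im['state']['ee_pos'][2]
m=atz(im,310.2,124.1,.144); h=atz(im,315,262.3,z-.0667); p=im['state']['ee_pos']
print('mouth',m,'headtop',h,'ee',p,'move',m-h, 'move by ee',m-p)
# lower: tip of plug: silhouette left/right edges center at row ~ 217
print('tip',atz(im,270+268/6,217,z-.0667-.060))
s=load('s2'); print('mouth scene',atz(s,200+294/4,100+252/4,.144))
# camera x check over flask ball
print(atz(im,311.6,118,.025))
```

```text
mouth [0.54476171 0.23818535 0.144     ] headtop [0.48044945 0.23467905 0.2440996 ] ee [0.47974131 0.23465221 0.3107996 ] move [ 0.06431227  0.00350631 -0.1000996 ] move by ee [ 0.0650204   0.00353315 -0.1667996 ]
tip [0.48433414 0.23480961 0.1840996 ]
mouth scene [0.54234058 0.22977006 0.144     ]
[0.54630443 0.23813704 0.025     ]
```

>>> {"fn": "play_rows", "kwargs": {"series": [-1.5,-20,0,0,0,0,-1,-20,0,0,0,0,-1,-16,0,0,0,0,0,-8,0,0,0,0,0,0,0,0,0,0,0,0,0,0,0,0]}}

```text
time: 7.05
ee_pos: [0.5431, 0.2392, 0.3107]
tool_rot: [0.0, 0.708, -0.707, -0.0]
force: [-0.2, 0.2, -0.6]
opening: 0.0234
```

Run:
```python
from h import *
im=snap('wrist','w3'); s=im['state']; print(s['ee_pos'],s['time'],s['opening'],s['force'])
crop('w3',265,165,365,285,5,'cw3')
snap('scene','s3');crop('s3',230,100,330,220,5,'cs3')
```

```text
[0.54311814 0.23922956 0.31072467] 7.05 0.02337363811466937 [-0.16461519  0.15665992 -0.60225269]
```

View pics/cw3.png

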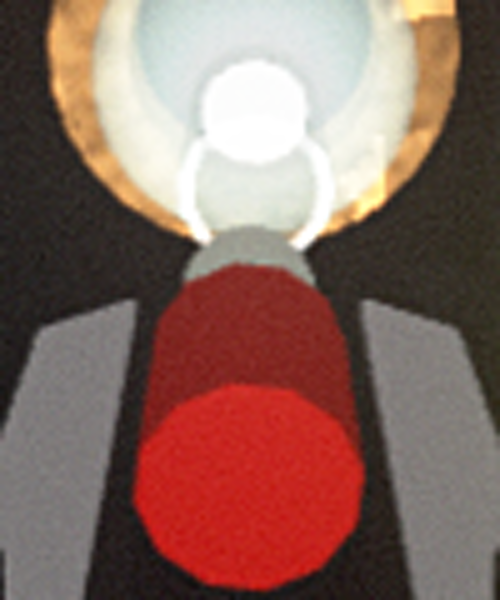

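View pics/cs3.png

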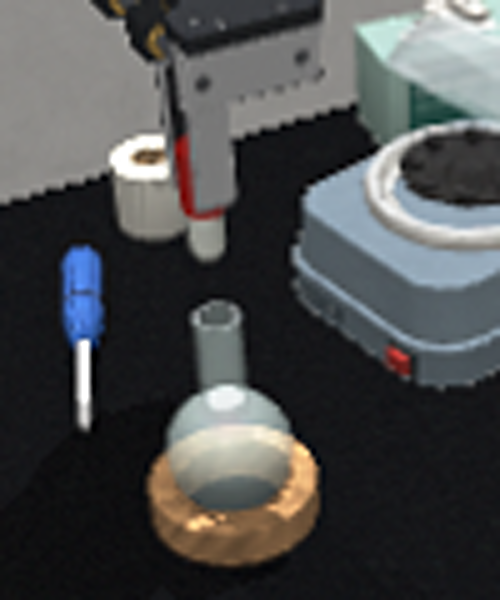

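Run:
```python
from h import *
im=load('w3'); p=im['state']['ee_pos']; z=p[2]
for v in (201,202.4,204):
  m=atz(im,316.4,v,.144); h=atz(im,314.9,262.2,z-.0667)
  print(m,h,m-h,m-p)
# predicted rim outline if at m
m=atz(im,316.4,202.4,.144)
i=cv2.imread('pics/w3.png');
i=cv2.resize(i[165:285,265:365],None,fx=5,fy=5,interpolation=cv2.INTER_CUBIC)
for r in(.013,.0105):
  pts=np.array([[((a-265)*5+2,(b-165)*5+2) for a,b in [proj(im,m+[r*np.cos(t),r*np.sin(t),0])]][0] for t in np.linspace(0,6.28,60)]).astype(np.int32)
  cv2.polylines(i,[pts],True,(0,0,255),1)
cv2.imwrite('pics/cw3o.png',i)
s=load('s3')
# scene: mouth vs tip
print('tip apex z?',)
for n,u,v,zz in(('mouth',230+217/5,100+316/5,.144),('tip',230+206/5,100+262/5,.176)): print(n,atz(s,u,v,zz))
```

```text
[0.5476046  0.23803358 0.144     ] [0.5438613  0.23933193 0.24402467] [ 0.0037433  -0.00129835 -0.10002467] [ 0.00448646 -0.00119598 -0.16672467]
[0.54643386 0.23802985 0.144     ] [0.5438613  0.23933193 0.24402467] [ 0.00257257 -0.00130208 -0.10002467] [ 0.00331573 -0.00119971 -0.16672467]
[0.54509249 0.23802558 0.144     ] [0.5438613  0.23933193 0.24402467] [ 0.00123119 -0.00130635 -0.10002467] [ 0.00197435 -0.00120398 -0.16672467]
tip apex z?
mouth [0.54175031 0.22907799 0.144     ]
tip [0.54044137 0.23399451 0.176     ]
```

View pics/cw3o.png

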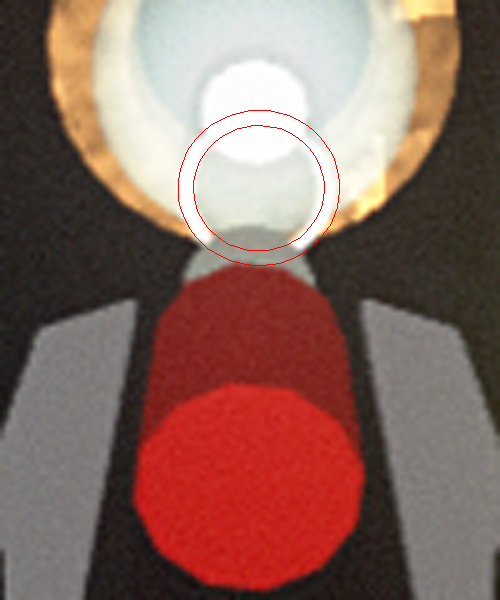

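Run:
```python
from h import *
im=load('w3')
i=cv2.imread('pics/w3.png')
i=cv2.resize(i[182:222,295:340],None,fx=14,fy=14,interpolation=cv2.INTER_CUBIC)
for (u,v,c) in((316.3,202.4,(0,0,255)),(316.3,203.8,(0,200,0))):
 m=atz(im,u,v,.144);
 for r in(.013,.0105):
  pts=np.array([[(a-295)*14+7,(b-182)*14+7] for a,b in [proj(im,m+[r*np.cos(t),r*np.sin(t),0]) for t in np.linspace(0,6.28,60)]]).astype(np.int32)
  cv2.polylines(i,[pts],True,c,1)
cv2.imwrite('pics/cw3p.png',i)
```

```text
(no output)
```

View pics/cw3p.png

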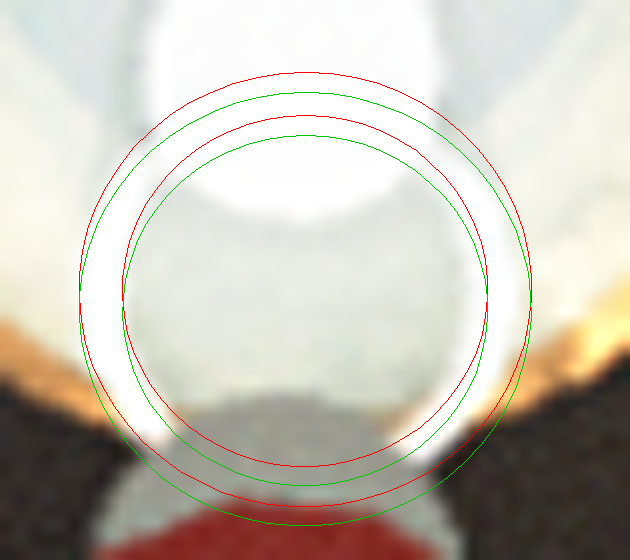

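The rim's centre is at wrist (316,202.5), about 1–3 mm ahead of the plug, depending on its exact height. I'll lower to just above it and look again, where parallax is small.

>>> {"fn": "play_rows", "kwargs": {"series": [1,-1.5,10,0,0,0,0,0,15,0,0,0,0,0,2,0,0,0,0,0,0,0,0,0]}}

```text
time: 7.65
ee_pos: [0.545, 0.2382, 0.2834]
tool_rot: [0.0, 0.707, -0.707, -0.0]
force: [-0.2, -0.5, 0.2]
opening: 0.0232
```

Run:
```python
from h import *
im=snap('wrist','w4'); s=im['state']; print(s['ee_pos'],s['time'],s['opening'],s['force'])
crop('w4',265,175,365,275,6,'cw4')
snap('scene','s4');crop('s4',250,135,300,195,10,'cs4')
snap('top','t4');crop('t4',250,180,310,240,10,'ct4')
```

```text
[0.54504563 0.23817793 0.28335091] 7.65 0.023219482874689487 [-0.21173407 -0.52178566  0.15966485]
```

View pics/cw4.png

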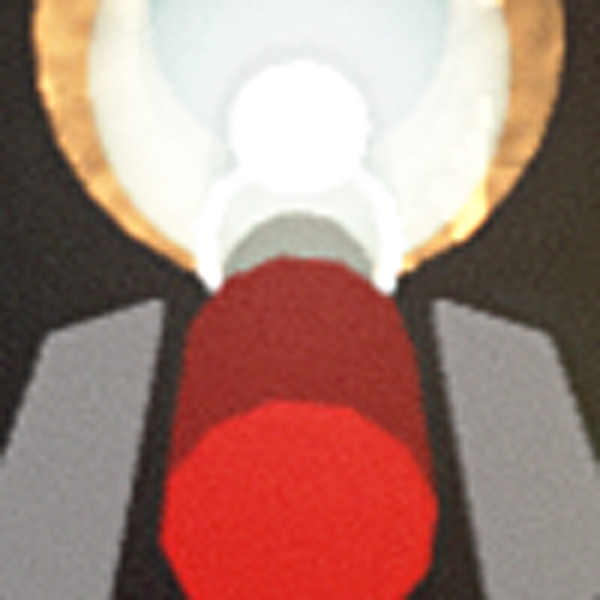

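View pics/cs4.png

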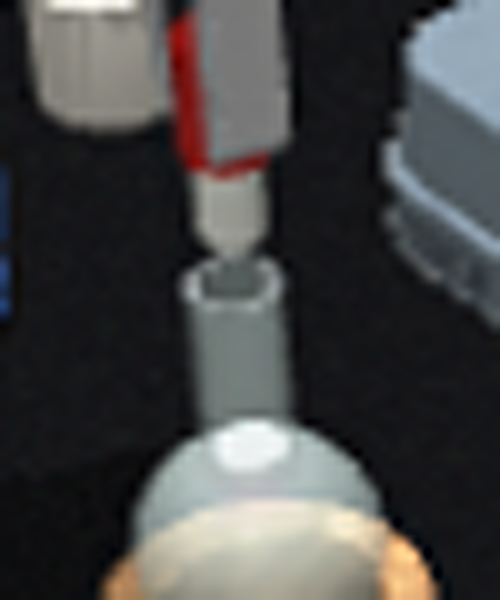

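The scene view shows the plug axis in line with the neck axis to within 0.5 mm. The wrist view agrees sideways. Inserting slowly.

>>> {"fn": "play_rows", "kwargs": {"series": [0,0,4,0,0,0,0,0,4,0,0,0,0,0,4,0,0,0,0,0,4,0,0,0,0,0,0,0,0,0]}}

```text
time: 8.43
ee_pos: [0.5451, 0.2381, 0.2673]
tool_rot: [0.0, 0.707, -0.707, -0.0]
force: [0.6, -0.8, 0.6]
opening: 0.0236
```

Run:
```python
from h import *
im=snap('wrist','w5'); s=im['state']; print(s['ee_pos'],s['time'],s['opening'],s['force'],s['ft_torque'])
crop('w5',265,175,365,275,4,'cw5')
snap('scene','s5');crop('s5',250,135,300,195,10,'cs5')
```

```text
[0.5450577  0.23805347 0.26732858] 8.425 0.02360872102659591 [ 0.56910049 -0.75785609  0.59488622] [0.04853505 0.01406527 0.00975071]
```

View pics/cs5.png

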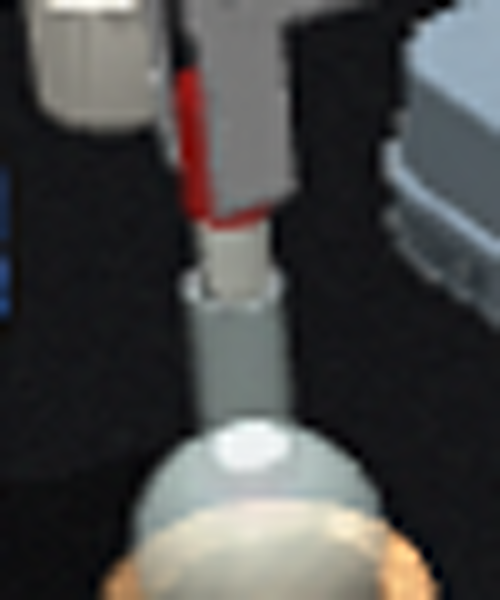

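The plug is in the bore without contact force. Continuing.

>>> {"fn": "play_rows", "kwargs": {"series": [0,0,4,0,0,0,0,0,4,0,0,0,0,0,4,0,0,0,0,0,3,0,0,0,0,0,2,0,0,0,0,0,0,0,0,0]}}

```text
time: 9.28
ee_pos: [0.5451, 0.2381, 0.2506]
tool_rot: [0.0, 0.707, -0.707, -0.0]
force: [-0.5, 0.3, 0.3]
opening: 0.0234
```

>>> {"fn": "play_rows", "kwargs": {"series": [0,0,1.5,0,0,0,0,0,0,0,0,0]}}

```text
time: 9.52
ee_pos: [0.5452, 0.2381, 0.2492]
tool_rot: [-0.0, 0.707, -0.707, -0.0]
force: [-0.1, 0.6, 0.1]
opening: 0.023
```

>>> {"fn": "play_rows", "kwargs": {"series": [0,0,1.5,0,0,0,0,0,0,0,0,0]}}

```text
time: 9.78
ee_pos: [0.5451, 0.2381, 0.2476]
tool_rot: [0.0, 0.707, -0.707, -0.0]
force: [-0.3, -0.5, -0.1]
opening: 0.0236
```

>>> {"fn": "play_rows", "kwargs": {"series": [0,0,1.5,0,0,0,0,0,0,0,0,0]}}

```text
time: 10.02
ee_pos: [0.5451, 0.2381, 0.2461]
tool_rot: [0.0, 0.707, -0.707, -0.0]
force: [0.4, -0.3, -0.7]
opening: 0.0233
```

>>> {"fn": "play_rows", "kwargs": {"series": [0,0,1.5,0,0,0,0,0,0,0,0,0]}}

```text
time: 10.28
ee_pos: [0.5451, 0.2381, 0.2446]
tool_rot: [0.0, 0.707, -0.707, -0.0]
force: [-0.4, 0.4, 0.2]
opening: 0.0236
```

Run:
```python
from h import *
s=env.get_state(); print(s['ee_pos'],s['time'],s['opening'],s['force'],s['ft_torque'])
snap('scene','s6');crop('s6',250,135,300,195,10,'cs6')
```

```text
[0.54513473 0.23810423 0.24459262] 10.275 0.023557791279109945 [-0.38871222  0.39975502  0.209211  ] [ 0.03442411 -0.01567044  0.01656175]
```

View pics/cs6.png

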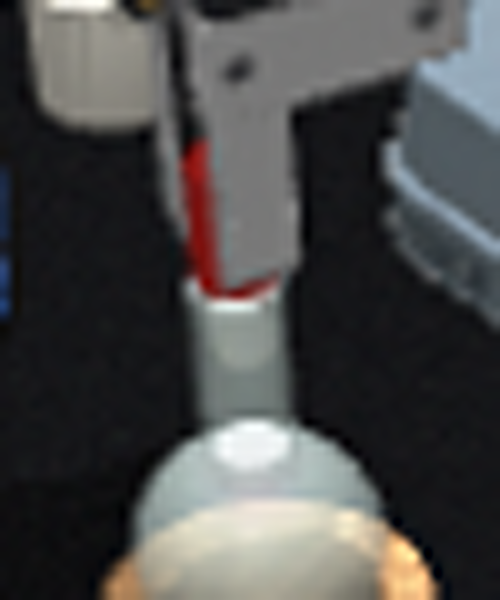

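The head is almost on the rim. I'll keep going until I feel contact.

>>> {"fn": "play_rows", "kwargs": {"series": [0,0,1,0,0,0,0,0,0,0,0,0]}}

```text
time: 10.58
ee_pos: [0.5451, 0.2381, 0.2437]
tool_rot: [0.0, 0.707, -0.707, -0.0]
force: [0.0, -0.3, 0.7]
opening: 0.0236
```

>>> {"fn": "play_rows", "kwargs": {"series": [0,0,1,0,0,0,0,0,0,0,0,0]}}

```text
time: 10.82
ee_pos: [0.5454, 0.2383, 0.2433]
tool_rot: [-0.0, 0.707, -0.707, 0.0]
force: [-1.0, -0.5, 5.9]
opening: 0.0235
```

>>> {"fn": "play_rows", "kwargs": {"series": [0,0,1,0,0,0,0,0,0,0,0,0]}}

```text
time: 11.08
ee_pos: [0.5457, 0.2385, 0.2431]
tool_rot: [-0.001, 0.707, -0.707, 0.0]
force: [-2.8, -1.3, 15.8]
opening: 0.0236
```

>>> {"fn": "play_rows", "kwargs": {"series": [0,0,-2,0,0,0,0,0,0,0,0,0]}}

```text
time: 11.32
ee_pos: [0.5452, 0.2381, 0.2438]
tool_rot: [-0.0, 0.707, -0.707, 0.0]
force: [0.2, 0.2, -0.4]
opening: 0.0231
```

>>> {"fn": "play_rows", "kwargs": {"series": [0,0,0,0,0,0,0,0,0,0,0,0,0,0,0,0,0,0,0,0,0,0,0,0], "gripper": 0}}

```text
time: 11.82
ee_pos: [0.5452, 0.2381, 0.2437]
tool_rot: [-0.0, 0.707, -0.707, -0.0]
force: [-0.2, 0.5, 0.5]
opening: 0.06
```

Run:
```python
from h import *
im=snap('wrist','w7');s=im['state']; print(s['ee_pos'],s['time'],s['opening'],s['force'],s['ft_torque'])
snap('scene','s7');crop('s7',250,135,300,195,10,'cs7');crop('w7',240,155,390,295,4,'cw7')
```

```text
[0.54517607 0.23812949 0.2436767 ] 11.825 0.060024261747291356 [-0.19820972  0.51095156  0.53500602] [ 0.06002761  0.04036608 -0.00874966]
```

View pics/cs7.png

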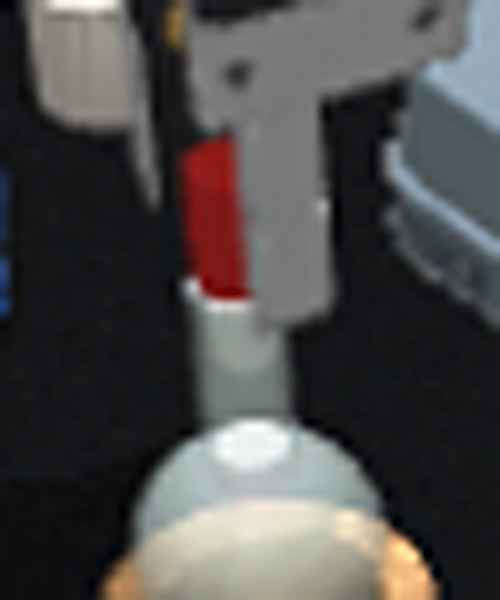

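View pics/cw7.png

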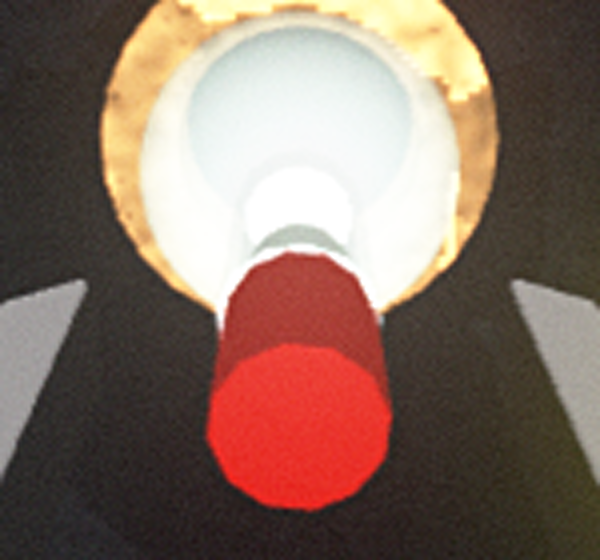

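The stopper's red head now lies on the rim. Next I'll lower to the neck and grip.

>>> {"fn": "play_rows", "kwargs": {"series": [0,0,0,0,0,0,0,0,10,0,0,0,0,0,15,0,0,0,0,0,15,0,0,0,0,0,12,0,0,0,0,0,2,0,0,0,0,0,0,0,0,0]}}

```text
time: 12.8
ee_pos: [0.5452, 0.2383, 0.1897]
tool_rot: [-0.0, 0.707, -0.707, -0.0]
force: [1.2, 1.2, -0.2]
opening: 0.0943
```

>>> {"fn": "play_rows", "kwargs": {"series": [0,0,0,0,0,0,0,0,0,0,0,0,0,0,0,0,0,0,0,0,0,0,0,0,0,0,0,0,0,0,0,0,0,0,0,0,0,0,0,0,0,0,0,0,0,0,0,0], "gripper": 1}}

```text
time: 13.8
ee_pos: [0.5452, 0.2381, 0.1898]
tool_rot: [0.0, 0.707, -0.707, -0.0]
force: [-0.1, -0.0, 1.7]
opening: 0.0258
```

Run:
```python
from h import *
im=snap('wrist','w8');s=im['state']; print(s['ee_pos'],s['time'],s['opening'],s['force'],s['ft_torque'])
snap('scene','s8');crop('s8',240,125,320,205,8,'cs8')
```

```text
[0.54516476 0.23812263 0.18976527] 13.8 0.025786558498681788 [-0.06541989 -0.02401761  1.70122722] [-0.00212709  0.09552813  0.05753403]
```

View pics/cs8.png

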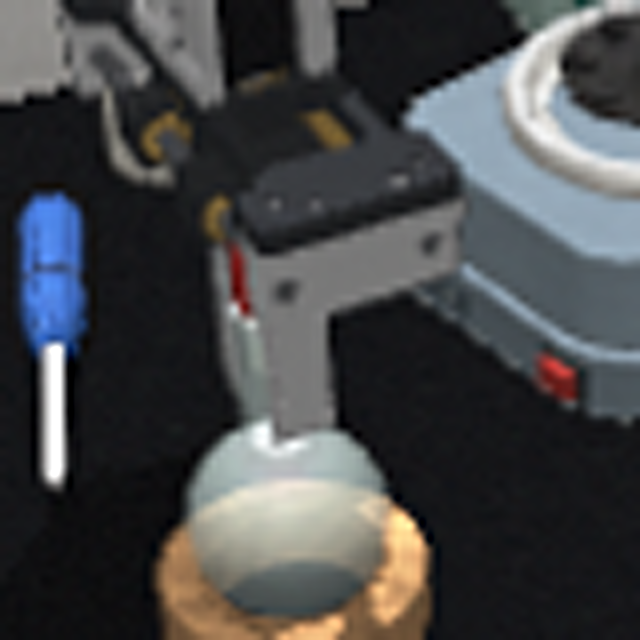

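View pics/w8.png

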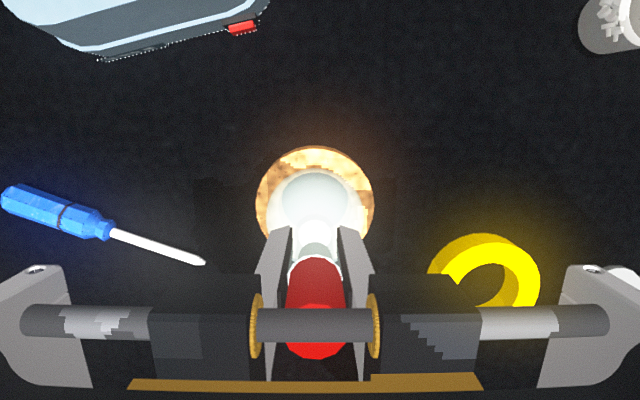

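The gripper holds the neck (opening 25.8 mm) with the stopper still seated. Lifting and carrying.

>>> {"fn": "play_rows", "kwargs": {"series": [0,0,-5,0,0,0,0,0,-10,0,0,0,0,0,-20,0,0,0,0,0,-25,0,0,0,0,0,-25,0,0,0,0,0,-20,0,0,0,0,0,-5,0,0,0,0,0,0,0,0,0]}}

```text
time: 14.9
ee_pos: [0.5451, 0.238, 0.2997]
tool_rot: [-0.0, 0.707, -0.707, 0.0]
force: [0.0, 0.4, -3.3]
opening: 0.0258
```

>>> {"fn": "play_rows", "kwargs": {"series": [8,1,0,0,0,0,18,2,0,0,0,0,28,4,0,0,0,0,35,4,0,0,0,0,35,4,0,0,0,0,35,4,0,0,0,0,35,4,0,0,0,0,35,4,0,0,0,0,35,4,0,0,0,0,35,4,0,0,0,0,35,4,0,0,0,0,35,4,0,0,0,0,35,4,0,0,0,0,20,4,0,0,0,0,12,2,0,0,0,0,4,0,0,0,0,0,0,0,0,0,0,0,0,0,0,0,0,0]}}

```text
time: 17.15
ee_pos: [0.4927, -0.2011, 0.2997]
tool_rot: [-0.0, 0.708, -0.706, -0.0]
force: [-0.2, 0.4, -1.6]
opening: 0.0261
```

Run:
```python
from h import *
im=snap('wrist','w9');s=im['state']; print(s['ee_pos'],s['joint_positions'].round(2),s['time'],s['opening'],s['force'],s['ft_torque'])
print(proj(im,[.5521,-.2024,.062]))
snap('scene','s9')
```

```text
[ 0.49267764 -0.20113515  0.29967907] [ 0.52  0.21 -0.29  1.91  0.07  1.03 -1.37] 17.15 0.02607333282467979 [-0.16539688  0.40929579 -1.56909132] [ 0.00369058 -0.0042874  -0.03471484]
(np.float64(316.3540848188598), np.float64(126.75904262844058))
```

View pics/s9.png

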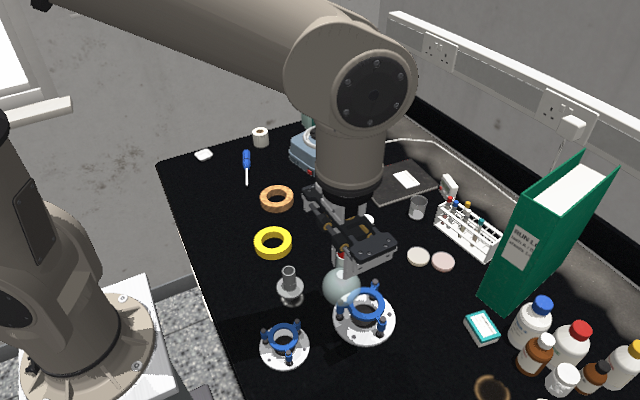

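View pics/w9.png

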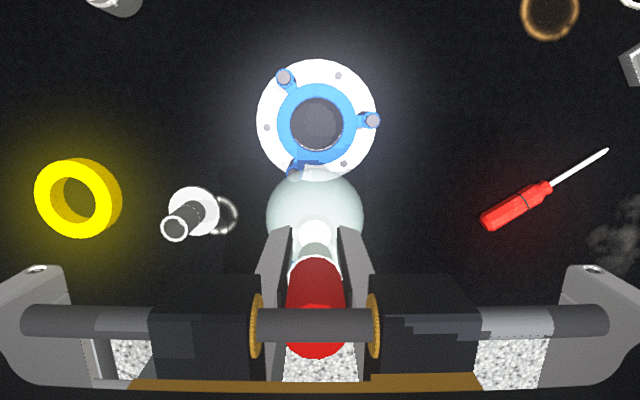

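Run:
```python
from h import *
crop('w9',246,46,386,256,3.7,'cw9')
```

```text
(no output)
```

View pics/cw9.png

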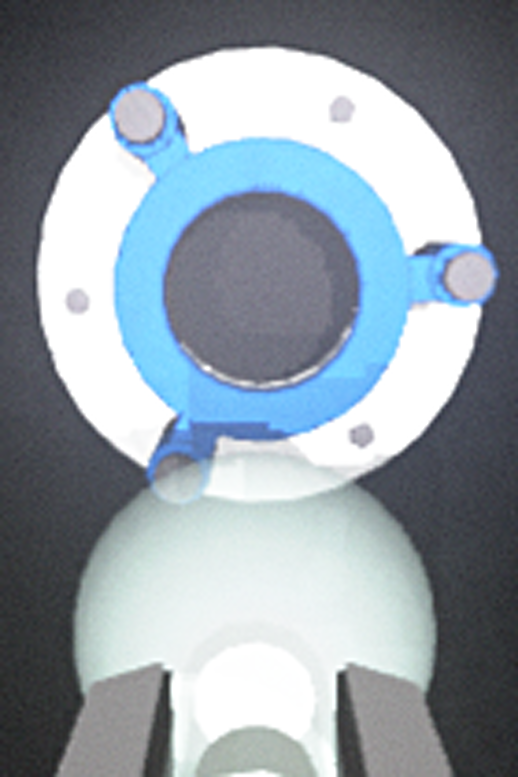

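Run:
```python
from h import *
im=load('w9'); p=im['state']['ee_pos']
r=atz(im,316.5,123.7,.062);print(r,r-p)
bz=p[2]-.144
print('ball v row candidates',[ (v,atz(im,315.05,v,bz)) for v in (205,213.6,220)])
print('pred ball',proj(im,[p[0],p[1],bz]))
i=cv2.imread('pics/w9.png')
for dx in(-.003,0,.003):
  # silhouette of sphere
  c=np.array([p[0]+dx,p[1],bz]);cam=ext(im)[:3,3];d=c-cam;L=np.linalg.norm(d);n=d/L
  a=np.cross(n,[0,1,0]);a/=np.linalg.norm(a);b=np.cross(n,a);rr=.036*np.sqrt(1-(.036/L)**2);cc=c-n*.036**2/L
  pts=[proj(im,cc+rr*(np.cos(t)*a+np.sin(t)*b)) for t in np.linspace(0,6.28,80)]
  P=np.array(pts);print(dx,P.min(0),P.max(0))
```

```text
[ 0.55502354 -0.20253085  0.062     ] [ 0.0623459  -0.0013957  -0.23767907]
ball v row candidates [(205, array([ 0.50065279, -0.20116164,  0.15567907])), (213.6, array([ 0.49403177, -0.20118041,  0.15567907])), (220, array([ 0.48904018, -0.20119459,  0.15567907]))]
pred ball (np.float64(314.98354151908876), np.float64(215.3431200007776))
-0.003 [265.92995689 170.48452679] [364.04355918 268.78020361]
0 [265.77565184 166.43326371] [364.22093327 264.99903429]
0.003 [265.62112456 162.34878871] [364.39865859 261.19611634]
```

>>> {"fn": "play_rows", "kwargs": {"series": [0.4,-10,0,0,0,0,0.5,-20,0,0,0,0,0.5,-20,0,0,0,0,0,-9,0,0,0,0,0,-3,0,0,0,0,0,0,15,0,0,0,0,0,20,0,0,0,0,0,15,0,0,0,0,0,5,0,0,0,0,0,0,0,0,0,0,0,0,0,0,0]}}

```text
time: 18.62
ee_pos: [0.5547, -0.2033, 0.2453]
tool_rot: [-0.0, 0.707, -0.707, 0.0]
force: [-1.0, -1.1, -1.6]
opening: 0.0259
```

Run:
```python
from h import *
im=snap('wrist','w10');s=im['state']; print(s['ee_pos'],s['time'],s['opening'],s['force'],s['ft_torque'])
snap('scene','s10');crop('s10',310,220,420,350,5,'cs10');crop('w10',220,100,400,260,4,'cw10')
```

```text
[ 0.55472437 -0.20332738  0.24525606] 18.625 0.025922220189867725 [-0.99171066 -1.1398054  -1.64236373] [ 0.05875421 -0.00861731 -0.00355899]
```

View pics/cs10.png

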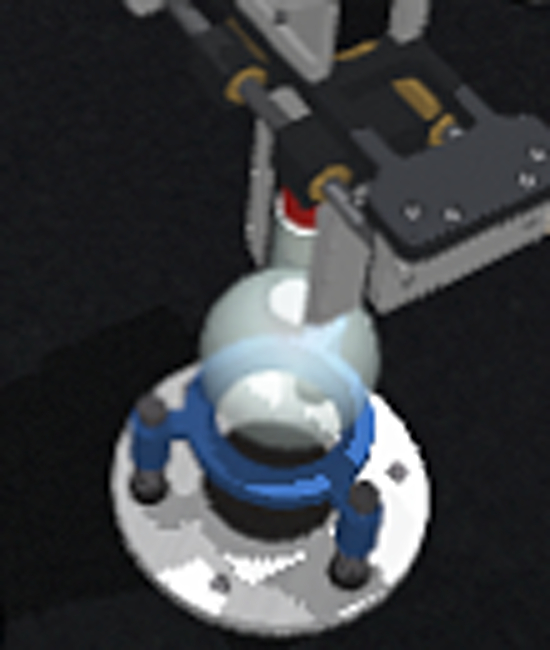

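View pics/cw10.png

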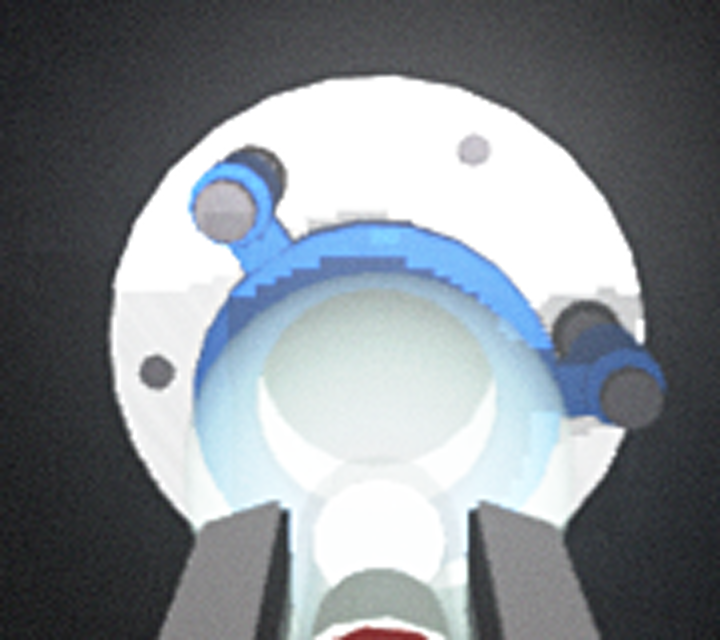

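The flask is centred over the ring in both views. Lowering into the ring.

>>> {"fn": "play_rows", "kwargs": {"series": [0,0,4,0,0,0,0,0,4,0,0,0,0,0,3,0,0,0,0,0,2,0,0,0,0,0,1,0,0,0,0,0,0,0,0,0]}}

```text
time: 19.48
ee_pos: [0.5545, -0.2032, 0.2307]
tool_rot: [-0.0, 0.707, -0.707, -0.0]
force: [-0.7, 0.4, -0.6]
opening: 0.0262
```

>>> {"fn": "play_rows", "kwargs": {"series": [0,0,1,0,0,0,0,0,1,0,0,0,0,0,1,0,0,0,0,0,0,0,0,0]}}

```text
time: 19.98
ee_pos: [0.5546, -0.2032, 0.2277]
tool_rot: [-0.0, 0.707, -0.707, 0.0]
force: [-0.7, 0.8, 4.2]
opening: 0.0258
```

>>> {"fn": "play_rows", "kwargs": {"series": [0,0,2,0,0,0,0,0,2,0,0,0,0,0,2,0,0,0,0,0,0,0,0,0]}}

```text
time: 20.48
ee_pos: [0.5546, -0.2032, 0.2216]
tool_rot: [-0.0, 0.707, -0.707, -0.0]
force: [-0.4, 2.0, 5.7]
opening: 0.0261
```

>>> {"fn": "play_rows", "kwargs": {"series": [0,0,2,0,0,0,0,0,2,0,0,0,0,0,2,0,0,0,0,0,2,0,0,0,0,0,2,0,0,0,0,0,2,0,0,0,0,0,0,0,0,0]}}

```text
time: 21.35
ee_pos: [0.5547, -0.2032, 0.2099]
tool_rot: [-0.0, 0.707, -0.707, 0.0]
force: [-1.9, 1.8, 10.1]
opening: 0.026
```

>>> {"fn": "play_rows", "kwargs": {"series": [0,0,2,0,0,0,0,0,2,0,0,0,0,0,0,0,0,0]}}

```text
time: 21.72
ee_pos: [0.5548, -0.2033, 0.2061]
tool_rot: [-0.0, 0.707, -0.707, 0.0]
force: [-1.9, 2.4, 10.6]
opening: 0.0262
```

>>> {"fn": "play_rows", "kwargs": {"series": [0,0,1,0,0,0,0,0,0,0,0,0]}}

```text
time: 21.98
ee_pos: [0.555, -0.2032, 0.2059]
tool_rot: [-0.0, 0.707, -0.707, 0.001]
force: [-5.1, 2.7, 21.9]
opening: 0.0262
```

Run:
```python
from h import *
im=snap('wrist','w11');s=im['state']; print(s['ee_pos'],s['time'],s['opening'],s['force'],s['ft_torque'])
snap('scene','s11');crop('s11',310,220,420,350,5,'cs11')
```

```text
[ 0.55504634 -0.20321327  0.20591132] 21.975 0.02622123487422705 [-5.14217325  2.72792844 21.94785126] [ 0.79727516  1.35841227 -0.02276703]
```

View pics/cs11.png

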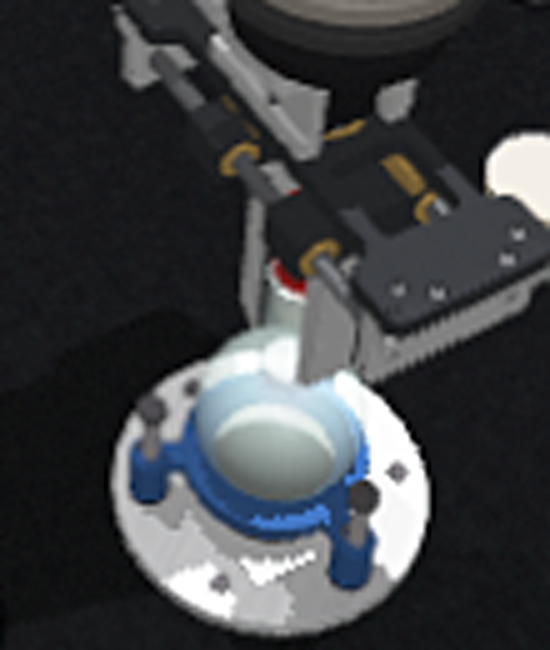

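The ring collars are at the bottom of the posts, and the force stepped from 11 to 22 N with no further travel, so it is on the stop. I'll check that it holds steady.

>>> {"fn": "play_rows", "kwargs": {"series": [0,0,0,0,0,0,0,0,0,0,0,0,0,0,0,0,0,0,0,0,0,0,0,0,0,0,0,0,0,0,0,0,0,0,0,0]}}

```text
time: 22.82
ee_pos: [0.555, -0.2032, 0.2059]
tool_rot: [-0.0, 0.707, -0.707, 0.001]
force: [-4.9, 3.6, 21.2]
opening: 0.0261
```

Run:
```python
from h import *
im=snap('wrist','w12');s=im['state']; print(s['ee_pos'],s['time'],s['opening'],s['force'])
```

```text
[ 0.55500839 -0.20320023  0.20591351] 22.825 0.02614196154128871 [-4.9208593   3.57815767 21.18796375]
```

View pics/w12.png

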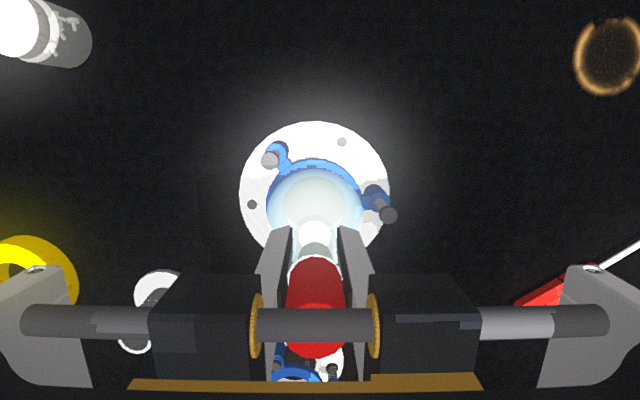

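The flask is centred in the ring and upright, the red head is on the rim at about (316,265), and the force is steady at 21 N. Handing in.

Run:
```python
from plant import env
print(env.hand_in())
```

```text
the job is handed in; nothing more can be done
None
```

I put the stopper in the flask while it stood in the tan cork ring. I then carried the flask by its neck to the larger blue cradle and handed in at about 23 s, still holding it pressed down. The hand-in gives no verdict.

**Last checks:**
- **Stopper:** pictures showed the head on the mouth's rim before the carry and still seated at the end. Pushing it home gave a clear contact, up to about 16 N.
- **Ring at its stop:** the ring's collars were at the foot of the posts. The tool had gone down about 23–24 mm since touching the ring. The force then stepped from 11 to 22 N with almost no further travel, and stayed at about 21 N for 0.85 s.
- **Flask:** it looked centred and upright in the ring, with the finger opening steady at 26 mm.
- **Bystanders:** I never touched the petri dish, nut driver or screw jar, but I did not measure their positions again at the end.

**One disagreement:** contact put the flask's mouth at about 139 mm, not the nominal 144 mm from the description. The scene camera also placed it up to 9 mm off sideways. I went by the wrist camera and the contact force instead.

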